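# Set an autosampler tower upright and check it with a square

## Task

First turn the tilt knob of the autosampler stand until the white line on the knob points at the long index mark, which brings the tower upright. Then take the steel square and press it into the inside corner between tower and base plate, blade flush against the middle of the tower's face and stock flat on the plate, and finish still gripping it and pressing it firmly against both; leave the solvent bottle, the screwdriver and the vial carousel where they are.

Things in the scene. Friction and masses are not known exactly. Their poses are not given: they have to be found in the camera images.
- stand: Fixed autosampler stand: L-shaped aluminium plate 12 mm thick, white tower on it, black tilt knob beside the tower. Origin on the table, below the inside corner at the middle of the tower's foot; +x along the plate into the tower, +y from tower to knob, z up. In mm the plate covers x -150 to 80, y -45 to 45 (square's place and tower) and x -50 to 60, y 45 to 170 (knob; axis at x 5, y 125).
- corner (a point): Middle of the inside corner: on the top of the plate (12 mm above the table), at the tower's face; same axes as stand. When the square is seated, square coincides with this point and these axes. The plate's friction eats part of a side push (coefficient up to about 1.2): bring the blade hard against the tower before or while bearing down.
- tower_face (a point): Point in the middle of the tower's flat face, 80 mm above the plate; its x axis points into the tower, square to that face. The tower measures 44 (x) by 56 (y) by 150 mm with a 28 mm cap and pin on top, and tilts about the foot of its face.
- tower (a joint): Lean of the tower, rad, 0 = upright, positive = away from the square's side. It cannot be set directly: it follows the knob as 0.06 x (1.4 - dial), and the knob's friction holds it against a push of 20 N near its foot.
- dial (a joint): Angle of the tilt knob, rad, growing clockwise seen from above, 0 to 2.4; at 1.4 its white line points at the long index mark. It starts 0.5 to 1.3 rad short of 1.4 and stays where it is left; turning takes about 0.15 N m. The white line is 22 by 6 mm, the index mark 16 by 6 mm.
- dial_grip (a point): On the knob's axis, 49 mm above the table: the height to grip. The knob is a 50 mm disc with an upright bar grip 47.5 mm long, 14 mm thick, 26 to 56 mm above the table. Axes turn with the knob: the bar lies along x, the white line on the -x half of its top. The long index mark lies in direction -x of stand from the knob: at the index the x axes agree.
- square: Loose L-shaped steel set-up square, about 0.3 kg, standing on its stock, blade upright. Origin at the outer heel: foot of the blade's back, mid width. Stock: 130 mm along -x from the origin, 22 wide (y), 30 high. Blade: x 0 to -14, 22 wide, 110 high in all. +x points out of the blade's back, which goes against the tower. Grip the stock from above across its width, 90 mm from the heel.
- solvent: Amber solvent bottle, 64 mm across, 150 mm high, loose; origin at the middle of its underside. Leave alone.
- driver: Screwdriver lying on the bench; leave alone.
- carousel: White round vial carousel, 144 mm across, 75 mm high, loose; origin at the middle of its underside. Leave alone.
Mind the look-alikes: they are no part of the job. Of the things like the square, leave any that is green, orange or red; of the rest the smaller one is meant.

How it is judged:
By the outcome, as a careful person would: the job done as asked, in the order asked, and still so for the second after the job is handed in, while the arm keeps its last pose, push and grip.
It also fails if it takes over 64 s, if anything falls off the work surface, if the arm or the gripper's body presses on something with over 40 N, if the wrist force passes 120 N, or if a joint passes its speed limit or range.

## Robot

A 6-joint arm with a two-finger parallel gripper is mounted at the origin on the work surface. World frame = base frame: x ahead of the robot, y to its left, z up, the work surface at z = 0. Lengths are in m, angles in rad, forces in N, time in s.
With the tool pointing down it reaches from about 0.3 to 0.875 m from the base axis. Payload 6.4 kg.
Tool frame: the origin (TCP) lies at the very end of the fingers, on their centre line; the grasp point (between the pads) lies 19 mm behind it; z points along the fingers, y is the line along which they close (so a half turn about z gives the same grasp; the last joint's range is limited). The gripper opens to 85 mm and grips with 20 to 120 N. Pads are 22 mm wide; open, the fingers measure 114 mm over their backs; the gripper's body (76 mm by 85 mm) begins 54 mm behind the grasp point. The pads swing forward as they close: fully open they stand 13 mm farther back than shut.
Start: joints at [0.95, 0.181, 1.607, -0, 1.354, -0.206], TCP at [0.232, 0.526, 0.231] pointing down, gripper open.
Joint ranges: [-2.99, 2.99], [-0.89, 2.07], [0.3, 2.58], [-1.14, 4.28], [0, 2.63], [-3.12, 3.12]. Speed limits (rad/s): [2.57, 2.57, 3.01, 3.14, 3.14, 3.14].

## Interface

Orientations are given as a unit quaternion [w, x, y, z].
In Python, from bench import * gives the robot as it stands. The module is installed in compiled form; this text tells all that it offers.
- The arm moves only by the tool arm_command, never from a script. Its arguments are lists of equal length, an entry for each row: "dp": the shift along the tool's x, y, z in units of 0.25 m (1.0 is 0.25 m), a list of three; "turn": the turn, a rotation vector about the tool's x, y, z in units of 30 degrees (1.0 is 30 degrees), a list of three; "jaw": the opening, from 0 (shut) to 1 (fully open). A call has 1 to 5 rows; each row is the pose to reach, as a shift and turn from the pose commanded when the call began, along the tool's axes at that moment; what a row does not reach only later rows make up. A row lasts 1/8 s, in which the tool goes at most 62.5 mm and 10.7 degrees, less where a joint would pass 70% of its speed; a pose out of reach is approached as far as the arm can. A call with a number of a shift or a turn outside -1 to 1 is refused whole. A call with a gripper value outside its range is refused whole. The fingers move at their own pace and stop on an object; the grip force is fixed at half the most. Time passes only in rows, so rows that repeat a pose let the fingers close. It gives the time, the measured TCP pose, the force, the opening and the grip force at its end, in the units of the state.
- get_obs(): the state, without advancing time (a new reading comes with each control period).
- camera(name): name is "scene" or "top" or "wrist"; returns the picture (420x560x3 uint8, blue, green, red); there is no depth.
- get_calibration(name): a dict with "camera_matrix" (3x3 intrinsics, pixels), "R" (3x3) and "t" (3): a world point X has camera coordinates R X + t; the wrist camera has in their place "mount" (4x4, takes a point from camera to tool coordinates, whose origin is the TCP and whose axes are the flange's). Camera axes: x right, y down, z forward; pixel columns grow to the right and rows downward; lengths in m; the calibration is good to about 2 mm. A picture is of the moment at which its call begins: read the wrist's pose just before it. get_calibration takes no time and is no camera call.
- hand_in(): hands the job in; it is judged then, once.
The state is a dict: "time_s": time; "q": joint angles; "dq": joint speeds; "joint_efforts": joint torques, N m; "eef_pos": TCP position; "eef_rot": TCP orientation; "wrist_force": force on the tool from outside, world axes, zero at the start; "torque": the same for the moment, N m; "opening": opening from 0.0 (shut) to 1.0 (fully open); "grasp_force": force on a finger pad.
Only numpy, scipy, OpenCV 4.12 (cv2) and the standard library are available. Lean on these libraries where they do the work, as an engineer would, in place of code of your own. Each camera call takes 0.05 s, during which the arm holds its last target. There are 200 camera calls.

## Working session

There is one attempt and no reset: what is moved stays moved. The work goes in short steps, Python scripts to look and compute and a tool call to move; the robot and the scene stay as the last step left them, time stands still between calls to the robot, and variables do not carry over. Pictures are saved under pics/ and viewed, at most 10 in all, crops included, and the job is handed in when it is done.

Besides the shell and the picture viewer there is one more tool, called by a JSON object that holds its "fn" and its "kwargs". arm_command: Moves the arm, as the interface text tells. Its arguments: {"type":"object","properties":{"dp":{"type":"array"},"turn":{"type":"array"},"jaw":{"type":"array"}},"required":["dp","turn","jaw"]}

```bash
mkdir -p pics; cat > h.py <<'E'
from bench import *
import numpy as np, cv2
from scipy.spatial.transform import Rotation as Ro
def rot(o): return Ro.from_quat(np.roll(o["eef_rot"],-1)).as_matrix()
def cal(n,o=None):
    c=get_calibration(n); K=np.array(c["camera_matrix"])
    if n=="wrist":
        M=np.array(c["mount"]); T=np.eye(4); T[:3,:3]=rot(o); T[:3,3]=o["eef_pos"]; W=T@M
        R=W[:3,:3].T; return K,R,-R@W[:3,3]
    return K,np.array(c["R"]),np.array(c["t"])
def ray(c,px,z):
    K,R,t=c; C=-R.T@t; d=R.T@np.linalg.solve(K,[px[0],px[1],1.]); return C+d*(z-C[2])/d[2]
def proj(c,X):
    K,R,t=c; p=K@(R@np.array(X,float)+t); return p[:2]/p[2]
E
python3 - <<'E'
from h import *
o=get_obs();print(o)
for n in("scene","top","wrist"):
    im=camera(n);cv2.imwrite(f"pics/{n}0.png",im)
    c=cal(n,o);print(n,-c[1].T@c[2],c[0][0,0])
a=cv2.imread("pics/top0.png");b=cv2.imread("pics/scene0.png")
cv2.imwrite("pics/top0b.png",cv2.resize(a,(800,600),interpolation=cv2.INTER_CUBIC))
cv2.imwrite("pics/scene0b.png",cv2.resize(b,(800,600),interpolation=cv2.INTER_CUBIC))
E
```

```text
{'time_s': 0.0, 'q': array([ 9.49700915e-01,  1.81568731e-01,  1.60801532e+00,  4.27234158e-06,
        1.35382922e+00, -2.06312092e-01]), 'dq': array([-8.35536878e-05, -4.42475893e-04, -7.24248523e-04, -2.30864330e-04,
       -5.61649233e-04,  3.21612524e-04]), 'joint_efforts': array([ 5.23696835e-04, -4.44870758e+01, -3.51337409e+01, -1.99288561e-04,
        9.14837321e-03,  9.59395635e-06]), 'eef_pos': array([0.23137196, 0.5257755 , 0.23036507]), 'eef_rot': array([-3.67857818e-04,  2.05908523e-01,  9.78570821e-01, -8.32677083e-04]), 'wrist_force': array([-0.01060712, -0.85155102,  0.37903478]), 'torque': array([ 0.05796874, -0.06592691,  0.01899804]), 'grasp_force': 0.0, 'opening': 1.0009239619692525}
scene [ 0.88687349 -0.63993908  0.97102412] 508.43782365392445
top [ 0.39606377 -0.12616608  1.08472418] 435.3201637272197
wrist [0.16602661 0.55452731 0.37310448] 354.22864519727386
```

View pics/top0b.png

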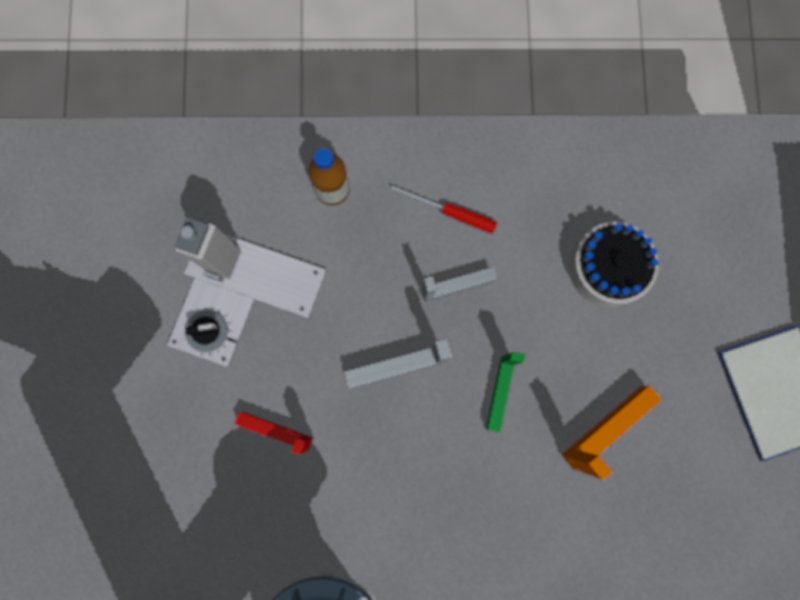

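View pics/scene0b.png

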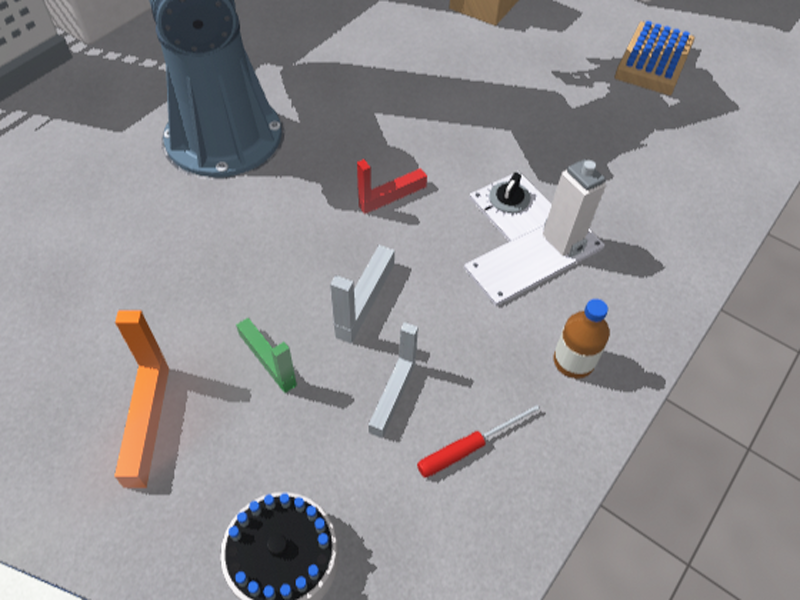

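The top picture (800x600) shows two steel squares: the smaller at (460,283), with its blade at (430,287), and the larger at (400,363). There are also a green one at (505,390), an orange one at (610,430) and a red one at (275,432). The target is the uncoloured smaller one at (460,283). The stand's tower is at (210,250), its knob at (207,328), and the index mark should be on the plate's free-end side. I'll confirm with a crop and measure.

```bash
python3 - <<'E'
from h import *
a=cv2.imread("pics/top0.png");c=cal("top")
s=a[140:280,110:360]
cv2.imwrite("pics/crop1.png",cv2.resize(s,None,fx=3.2,fy=3.2,interpolation=cv2.INTER_CUBIC))
hsv=cv2.cvtColor(a,cv2.COLOR_BGR2HSV)
m=((hsv[...,2]>125)&(hsv[...,1]<50)).astype(np.uint8);m[:100]=0
n,l,st,ce=cv2.connectedComponentsWithStats(m)
for i in range(1,n):
    if st[i,4]>150:
        cn=cv2.findContours((l==i).astype(np.uint8),cv2.RETR_EXTERNAL,cv2.CHAIN_APPROX_NONE)[0][0]
        ap=cv2.approxPolyDP(cn,3,True)[:,0]
        print(i,st[i],ce[i].round(1))
        for z in(0.012,0.03):
            print(z,[tuple(ray(c,p,z)[:2].round(3)) for p in ap])
        print(ap.tolist())
E
```

```text
25 [122 157  29  25 171] [139.9 171.6]
0.012 [(np.float64(0.707), np.float64(0.184)), (np.float64(0.712), np.float64(0.194)), (np.float64(0.659), np.float64(0.212)), (np.float64(0.664), np.float64(0.25)), (np.float64(0.651), np.float64(0.205))]
0.03 [(np.float64(0.702), np.float64(0.179)), (np.float64(0.707), np.float64(0.188)), (np.float64(0.654), np.float64(0.207)), (np.float64(0.66), np.float64(0.243)), (np.float64(0.646), np.float64(0.199))]
[[150, 159], [146, 157], [138, 178], [123, 176], [141, 181]]
34 [ 116  167  113   91 4268] [172.1 206.3]
0.012 [(np.float64(0.628), np.float64(-0.012)), (np.float64(0.686), np.float64(0.141)), (np.float64(0.625), np.float64(0.152)), (np.float64(0.61), np.float64(0.172)), (np.float64(0.649), np.float64(0.229)), (np.float64(0.626), np.float64(0.236)), (np.float64(0.613), np.float64(0.219)), (np.float64(0.499), np.float64(0.262)), (np.float64(0.461), np.float64(0.156)), (np.float64(0.502), np.float64(0.143)), (np.float64(0.507), np.float64(0.162)), (np.float64(0.488), np.float64(0.189)), (np.float64(0.493), np.float64(0.213)), (np.float64(0.523)
[... 2967 characters left out ...]
(-0.83)), (np.float64(0.469), np.float64(-0.698)), (np.float64(0.292), np.float64(-0.749)), (np.float64(0.31), np.float64(-0.812))]
[[558, 230], [507, 247], [534, 320], [559, 312]]
77 [241 244  64  29 798] [272.  257.9]
0.012 [(np.float64(0.464), np.float64(-0.198)), (np.float64(0.487), np.float64(-0.186)), (np.float64(0.45), np.float64(-0.046)), (np.float64(0.428), np.float64(-0.045)), (np.float64(0.42), np.float64(-0.053))]
0.03 [(np.float64(0.463), np.float64(-0.197)), (np.float64(0.485), np.float64(-0.185)), (np.float64(0.449), np.float64(-0.047)), (np.float64(0.427), np.float64(-0.047)), (np.float64(0.42), np.float64(-0.054))]
[[304, 253], [299, 244], [242, 260], [242, 269], [245, 272]]
```

View pics/crop1.png

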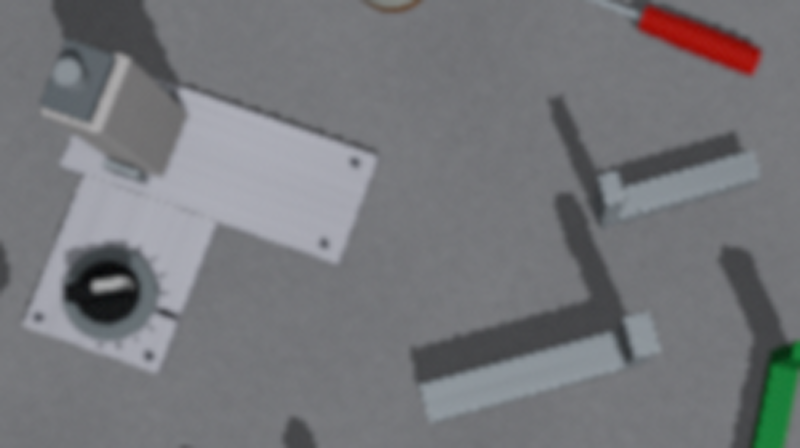

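The crop confirms the target: the small steel square at crop (680,185), with its blade at (610,190). It is smaller than the steel one at (540,365). The knob is at (107,287), its white line points to the right at about (130,282), and the long index mark is at (168,314). The knob needs roughly 0.5 rad clockwise. I'm moving toward the knob for a close wrist view.

{"fn": "arm_command", "kwargs": {"dp": [[-0.81,-0.36,0],[-0.81,-0.36,0],[-0.81,-0.36,0],[-0.81,-0.36,0]], "turn": [[0,0,0.95],[0,0,0.95],[0,0,0.95],[0,0,0.95]], "jaw": [1,1,1,1]}}

```text
time_s: 0.65
eef_pos: [0.3823, 0.36, 0.2311]
eef_rot: [0.0, 0.442, 0.897, -0.0]
wrist_force: [0.5, 0.7, 0.5]
opening: 1.001
grasp_force: 0.0
```

```bash
python3 - <<'E'
from h import *
o=get_obs();R=rot(o);print(o["time_s"],o["eef_pos"],o["q"].round(2),R.round(3))
print((R.T@(np.array([.535,.2,.23])-o["eef_pos"])/.25).round(3))
b=np.deg2rad(99);d=R.T@[np.cos(b),np.sin(b),0];print("turn z",np.rad2deg(np.arctan2(d[1],d[0]))/30)
print(get_calibration("wrist")["mount"])
E
```

```text
0.65 [0.38228304 0.36003315 0.23108412] [ 0.53  0.07  1.73 -0.    1.34 -0.13] [[-0.609  0.793 -0.   ]
 [ 0.793  0.609 -0.001]
 [-0.    -0.    -1.   ]]
[-0.88   0.094  0.005]
turn z 0.9511555378653566
[[ 1.21095377e-03 -9.60168078e-01 -2.79420463e-01  7.12754400e-02]
 [ 9.99998921e-01  9.30331250e-04  1.13691780e-03 -3.87875833e-04]
 [-8.31678596e-04 -2.79421538e-01  9.60168169e-01 -1.42712620e-01]
 [ 0.00000000e+00  0.00000000e+00  0.00000000e+00  1.00000000e+00]]
```

{"fn": "arm_command", "kwargs": {"dp": [[-0.88,0.09,0],[-0.88,0.09,0],[-0.88,0.09,0],[-0.88,0.09,0],[-0.88,0.09,0]], "turn": [[0,0,0.95],[0,0,0.95],[0,0,0.95],[0,0,0.95],[0,0,0.95]], "jaw": [1,1,1,1,1]}}

```text
time_s: 1.27
eef_pos: [0.5345, 0.1999, 0.2307]
eef_rot: [-0.0, 0.649, 0.76, -0.0]
wrist_force: [0.0, 0.3, 0.5]
opening: 1.002
grasp_force: 0.0
```

```bash
python3 - <<'E'
from h import *
o=get_obs();R=rot(o);print(o["time_s"],o["eef_pos"],o["q"].round(2))
im=camera("wrist");cv2.imwrite("pics/w1.png",im);np.save("w1.npy",[*o["eef_pos"],*o["eef_rot"]])
c=cal("wrist",o)
print([tuple(ray(c,p,.012)[:2].round(3)) for p in ((0,0),(559,0),(559,419),(0,419))])
E
```

```text
1.275 [0.53449447 0.19985563 0.23074047] [ 0.15  0.17  1.62 -0.    1.35 -0.01]
[(np.float64(0.256), np.float64(0.323)), (np.float64(0.756), np.float64(0.403)), (np.float64(0.934), np.float64(-0.051)), (np.float64(0.227), np.float64(-0.165))]
```

View pics/w1.png

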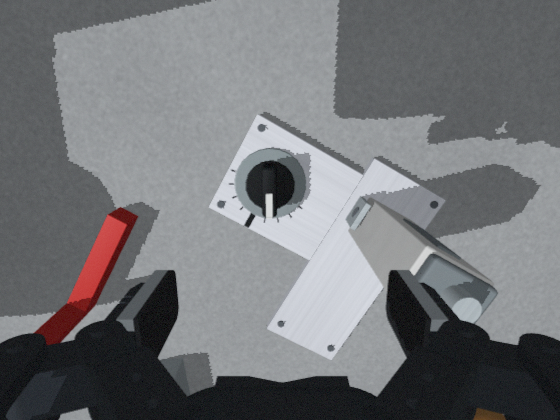

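The wrist view shows the knob at (269,184), its white line at (269,205), the index mark at (250,220), all the plate corners, and the tower at right. Now a rigid fit to the corners.

```bash
cat >> h.py <<'E'
def fit2(S,W):
    S=np.array(S,float);W=np.array(W,float);s0=S.mean(0);w0=W.mean(0);a=(S-s0)@[1,1j];b=(W-w0)@[1,1j]
    y=np.angle((np.conj(a)*b).sum());R=Ro.from_euler("z",y).as_matrix()[:2,:2]
    t=w0-R@s0;return y,t,(S@R.T+t-W)
E
python3 - <<'E'
from h import *
v=np.load("w1.npy");o={"eef_pos":v[:3],"eef_rot":v[3:]};c=cal("wrist",o)
im=cv2.imread("pics/w1.png");g=cv2.cvtColor(im,cv2.COLOR_BGR2GRAY);hsv=cv2.cvtColor(im,cv2.COLOR_BGR2HSV)
px=np.array([(262,112),(209,207),(310,260),(267,328),(332,360),(445,204),(375,157),(362,176)],np.float32)
S=np.array([(60,170),(-50,170),(-50,45),(-150,45),(-150,-45),(80,-45),(80,45),(60,45)])/1000
q=cv2.cornerSubPix(g,px.reshape(-1,1,2).copy(),(5,5),(-1,-1),(3,50,.01))[:,0]
print(q.round(1).tolist())
W=np.array([ray(c,p,.012)[:2] for p in q]);y,t,r=fit2(S,W)
print("yaw",np.rad2deg(y),"origin",t,"res mm",(r*1000).round(1).tolist())
np.save("stand.npy",[y,*t])
Rz=Ro.from_euler("z",y).as_matrix()[:2,:2];k=Rz@[.005,.125]+t;print("knob",k)
def blob(m,z,lo=20):
    m=m.astype(np.uint8);n,l,st,ce=cv2.connectedComponentsWithStats(m)
    for i in range(1,n):
        if st[i,4]>lo:
            P=np.argwhere(l==i)[:,::-1]+[250,170]
            X=np.array([ray(c,p,z)[:2] for p in P]);u,s,vt=np.linalg.svd(X-X.mean(0));
            print(st[i,4],P.mean(0),"ctr-knob mm",((X.mean(0)-k)*1000).round(1),"axis ang",np.rad2deg(np.arctan2(vt[0,1],vt[0,0])).round(1),"radial",np.rad2deg(np.arctan2(*(X.mean(0)-k)[::-1])).round(1),"len",np.ptp((X-X.mean(0))@vt[0]))
blob(g[170:225,250:290]>185,.056)
P=np.argwhere(g[212:230,243:258]<60)[:,::-1]+[243,212];X=np.array([ray(c,p,.012)[:2] for p in P])
print("index",len(P),P.mean(0),np.rad2deg(np.arctan2(*(X.mean(0)-k)[::-1])),np.rad2deg(y)-180)
bp=np.argwhere((g[145:222,240:300]<50))[:,::-1]+[240,145];print("dark ctr",bp.mean(0))
E
```

```text
[[258.20001220703125, 114.19999694824219], [208.10000610351562, 206.60000610351562], [309.29998779296875, 260.20001220703125], [266.3999938964844, 328.0], [330.5, 359.79998779296875], [445.5, 199.89999389648438], [374.1000061035156, 157.6999969482422], [363.0, 174.8000030517578]]
yaw 69.60242575272865 origin [0.63812662 0.14643152] res mm [[-1.3, 1.1], [-0.4, -0.2], [-0.1, -0.0], [-0.6, -0.7], [0.7, -0.5], [0.5, -0.0], [0.4, 0.0], [0.7, 0.2]]
knob [0.52270719 0.19468455]
411 [270.39172749 215.54257908] ctr-knob mm [  5.  -21.7] axis ang -12.7 radial -77.1 len 0.03328356588457341
index 53 [249.52830189 219.75471698] -109.98367260455026 -110.39757424727135
dark ctr [269.93951613 184.53456221]
```

```bash
python3 - <<'E'
from h import *
v=np.load("w1.npy");o={"eef_pos":v[:3],"eef_rot":v[3:]};c=cal("wrist",o)
g=cv2.cvtColor(cv2.imread("pics/w1.png"),cv2.COLOR_BGR2GRAY)
print(g[188:222:2,260:280])
k=np.array([.5227,.1947])
P=np.argwhere(g[190:216,263:276]>150)[:,::-1]+[263,190];X=np.array([ray(c,p,.056)[:2] for p in P])
u,s,vt=np.linalg.svd(X-X.mean(0));print(len(P),P.mean(0),(X.mean(0)-k)*1000,np.rad2deg(np.arctan2(vt[0,1],vt[0,0])),np.rad2deg(np.arctan2(*(X.mean(0)-k)[::-1])),np.ptp((X-X.mean(0))@vt[0]))
R=rot(o)
print("dp",(R.T@(np.array([*k,.13])-v[:3])/.25).round(3))
print("toolx ang",np.rad2deg(np.arctan2(R[1,0],R[0,0])))
E
```

```text
[[ 36  36  34  42  45  46  45  41  39  38  36  38  29  39  25  27  17  29
   21  17]
 [ 38  33  38  40  45  41  38  39  35  37  35  24  36  32  26  22  11  20
   28  23]
 [ 36  32  35  42  46  45  48  36  36  31  37  28  30  23  30  27  11  18
   29  26]
 [ 40  34  33  38  44  99 169 185 183 195 199 200 133  28  27  15  17  22
   21  15]
 [ 32  32  31  37  41 126 200 216 215 215 216 214 146  34  27  22  15  27
   14  23]
 [ 36  31  33  42  41 128 201 215 215 215 214 215 149  32  22  19  16  20
   21  20]
 [ 39  35  27  37  39 127 204 215 216 215 216 215 148  38  28  18  21  15
   24  22]
 [ 30  34  36  36  43 127 203 215 215 215 215 215 151  39  25  25  15  16
   26  21]
 [ 36  34  36  37  43  80 198 215 215 215 215 215 156  54  24  20  15  20
   23  19]
 [ 43  26  34  35  39  81 196 216 216 214 214 213 157  57  29  16  17  15
   17  16]
 [147 106  55  38  44  84 196 215 215 215 215 215 156  59  30  21  17  62
   98 105]
 [145 128  72  36  36  80 197 215 215 214 215 215 154  56  24  14  44 126
  144 143]
 [144 128  73  36  37  78 198 215 215 215 215 215 156  57  28  10  44 125
  143 144]
 [145 146  99  41  37  82 198 214 214 214 215 216 155  58  26  19  62 129
  146 141]
 [162 154 145 113  77  81 194 211 212 212 210 211 154  72  75  97 133 144
  145 150]
 [212 215 213 197 141 129 200 214 215 212 213 213 186 184 190 197 186 118
  188 213]
 [210 210 211 191 119 171 207 213 212 213 212 210 210 211 211 212 214 145
  122 199]]
145 [268.8137931  204.89655172] [  1.99059741 -11.70928264] -79.6319770917744 -80.35186258943197 0.02030273197141169
dp [-0.013 -0.05   0.403]
toolx ang 99.01522041444444
```

The white line is at -79.9° and the index at -110.4°, so the knob needs 30.5° clockwise. Descending over the bar.

{"fn": "arm_command", "kwargs": {"dp": [[-0.013,-0.05,0.4],[-0.013,-0.05,0.7],[-0.013,-0.05,0.795],[-0.013,-0.05,0.795],[-0.013,-0.05,0.795]], "turn": [[0,0,-0.04],[0,0,-0.04],[0,0,-0.04],[0,0,-0.04],[0,0,-0.04]], "jaw": [1,1,1,1,0.5]}}

```text
time_s: 1.95
eef_pos: [0.5213, 0.1976, 0.0332]
eef_rot: [-0.0, 0.639, 0.769, -0.0]
wrist_force: [0.1, 0.2, 0.4]
opening: 0.817
grasp_force: 0.0
```

{"fn": "arm_command", "kwargs": {"dp": [[0,0,0],[0,0,0],[0,0,0],[0,0,0],[0,0,0]], "turn": [[0,0,0],[0,0,0],[0,0,0],[0,0,0],[0,0,0]], "jaw": [0,0,0,0,0]}}

```text
time_s: 2.58
eef_pos: [0.5226, 0.1971, 0.0343]
eef_rot: [0.001, 0.64, 0.768, 0.001]
wrist_force: [-1.1, -0.1, 7.1]
opening: 0.145
grasp_force: 58.6
```

{"fn": "arm_command", "kwargs": {"dp": [[0,0,-0.004],[0,0,-0.004],[0,0,-0.004],[0,0,-0.004],[0,0,-0.004]], "turn": [[0,0,0.3],[0,0,0.6],[0,0,0.9],[0,0,1.0],[0,0,1.0]], "jaw": [0,0,0,0,0]}}

```text
time_s: 3.2
eef_pos: [0.5239, 0.1969, 0.0344]
eef_rot: [0.001, 0.817, 0.576, 0.002]
wrist_force: [7.6, 0.7, -5.3]
opening: 0.148
grasp_force: 58.9
```

{"fn": "arm_command", "kwargs": {"dp": [[0,0,0],[0,0,0],[0,0,0]], "turn": [[0,0,0.03],[0,0,0.03],[0,0,0.03]], "jaw": [0,0,0]}}

```text
time_s: 3.58
eef_pos: [0.5239, 0.1969, 0.0344]
eef_rot: [0.001, 0.822, 0.57, 0.002]
wrist_force: [7.2, 1.0, -6.0]
opening: 0.151
grasp_force: 58.8
```

```bash
python3 - <<'E'
from h import *
o=get_obs();R=rot(o);print(o["time_s"],np.rad2deg(np.arctan2(R[1,0],R[0,0])),o["wrist_force"],o["torque"],o["grasp_force"])
E
```

```text
3.575 69.51415208147009 [ 7.1754126   0.99945908 -5.99023851] [ 0.09963496 -1.17638887  0.04187296] 58.81189942359924
```

{"fn": "arm_command", "kwargs": {"dp": [[0,0,0],[0,0,0],[0,0,0],[0,0,-0.2],[0,0,-0.4]], "turn": [[0,0,0],[0,0,0],[0,0,0],[0,0,0],[0,0,0]], "jaw": [0.6,0.6,0.8,1,1]}}

```text
time_s: 4.2
eef_pos: [0.5206, 0.1967, 0.134]
eef_rot: [-0.0, 0.821, 0.57, -0.001]
wrist_force: [0.2, 0.8, -0.5]
opening: 0.997
grasp_force: 0.0
```

{"fn": "arm_command", "kwargs": {"dp": [[0,0,-0.25],[0,0,-0.4],[0,0,-0.4],[0,0,-0.4]], "turn": [[0,0,0],[0,0,0],[0,0,0],[0,0,0]], "jaw": [1,1,1,1]}}

```text
time_s: 4.7
eef_pos: [0.5207, 0.1968, 0.2326]
eef_rot: [-0.0, 0.821, 0.57, -0.001]
wrist_force: [-0.1, 1.0, -0.4]
opening: 0.998
grasp_force: 0.0
```

```bash
python3 - <<'E'
from h import *
o=get_obs();print(o["time_s"],o["eef_pos"])
im=camera("wrist");c=cal("wrist",o)
k=np.array([.5227,.1947]);d=lambda a:np.array([np.cos(a),np.sin(a)])
y=np.load("stand.npy")[0]
g=cv2.cvtColor(im,cv2.COLOR_BGR2GRAY)
p=proj(c,[*(k-.0117*d(y)),.056]);print(p)
m=(g>160).astype(np.uint8)
# keep only pixels within knob radius when cast to z=.056
P=np.argwhere(m)[:,::-1];P=P[np.linalg.norm(P-p,axis=1)<60];X=np.array([ray(c,q,.056)[:2] for q in P])-k
s=-X@d(y);n=X@[-np.sin(y),np.cos(y)];i=(s>0.0)&(s<.0215)&(abs(n)<.012);X=X[i]
u,sv,vt=np.linalg.svd(X-X.mean(0));print(len(X),X.mean(0)*1000,np.rad2deg(np.arctan2(vt[0,1],vt[0,0])),np.rad2deg(np.arctan2(*X.mean(0)[::-1])),"want",np.rad2deg(y)-180)
cv2.imwrite("pics/w2.png",im)
x0,y0=p.astype(int);r=100;cr=im[max(0,y0-r):y0+r,max(0,x0-r):x0+r];cv2.imwrite("pics/w2c.png",cv2.resize(cr,None,fx=3,fy=3,interpolation=cv2.INTER_CUBIC))
E
```

```text
4.7 [0.52071755 0.19678352 0.23264396]
[285.06171794 201.9414048 ]
152 [ -4.04139379 -10.70138638] -110.23311155468224 -110.68911500706608 want -110.39757424727135
```

View pics/w2c.png

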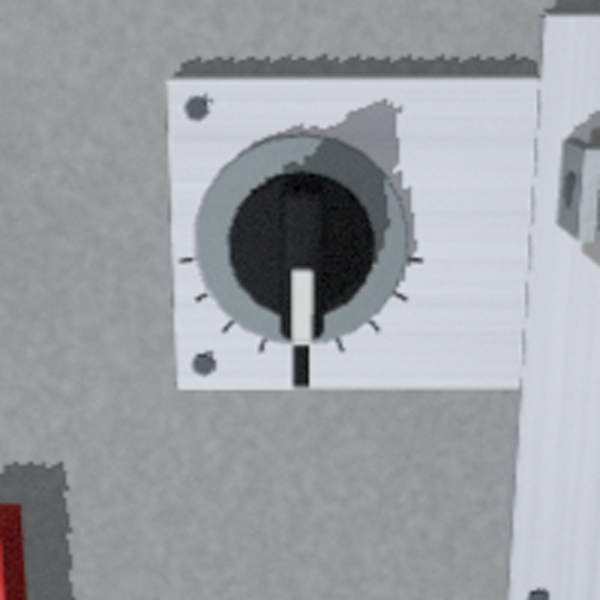

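The crop shows the white line at (302,305) running straight into the index mark at (302,365), so the knob is set. The measured line is at -110.2° to -110.7° against a wanted -110.4°. Next, the square.

{"fn": "arm_command", "kwargs": {"dp": [[-0.82,0.49,0],[-0.82,0.49,0],[-0.82,0.49,0],[-0.82,0.49,0],[-0.82,0.49,0]], "turn": [[0,0,-0.56],[0,0,-0.56],[0,0,-0.56],[0,0,-0.56],[0,0,-0.56]], "jaw": [1,1,1,1,1]}}

```text
time_s: 5.38
eef_pos: [0.5639, -0.0417, 0.2313]
eef_rot: [-0.001, 0.731, 0.682, -0.001]
wrist_force: [0.5, 0.1, -0.7]
opening: 1.0
grasp_force: 0.0
```

{"fn": "arm_command", "kwargs": {"dp": [[-0.93,0.23,0],[-0.93,0.23,0],[-0.93,0.23,0],[-0.93,0.23,0],[-0.93,0.23,0]], "turn": [[0,0,-0.56],[0,0,-0.56],[0,0,-0.56],[0,0,-0.56],[0,0,-0.56]], "jaw": [1,1,1,1,1]}}

```text
time_s: 6.0
eef_pos: [0.6063, -0.2761, 0.231]
eef_rot: [-0.002, 0.623, 0.782, -0.0]
wrist_force: [0.7, 0.4, -0.0]
opening: 1.002
grasp_force: 0.0
```

```bash
python3 - <<'E'
from h import *
o=get_obs();print(o["time_s"],o["eef_pos"],o["q"].round(2))
im=camera("wrist");cv2.imwrite("pics/w3.png",im);np.save("w3.npy",[*o["eef_pos"],*o["eef_rot"]])
E
```

```text
6.0 [ 0.60632727 -0.27608081  0.23098962] [-0.6   0.38  1.36 -0.    1.41 -0.83]
```

View pics/w3.png

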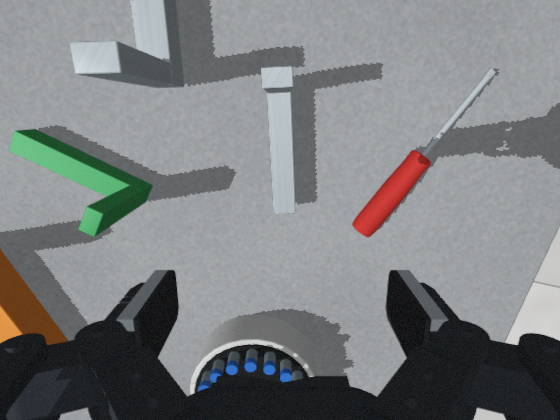

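The small square is at (282,150): blade top at (277,78) and stock end at (284,212). The green one, the driver and the carousel are clear of the grip zone.

```bash
python3 - <<'E'
from h import *
v=np.load("w3.npy");o={"eef_pos":v[:3],"eef_rot":v[3:]};c=cal("wrist",o)
g=cv2.cvtColor(cv2.imread("pics/w3.png"),cv2.COLOR_BGR2GRAY)
print(g[130,258:312]);print(g[205:220,284]);print(g[60:100,277])
L=[];Rr=[]
for r in range(100,206,3):
    row=g[r].astype(int);t=172
    b=row[262:305]; i=np.where(b>t)[0]
    L.append((262+i[0]-.5,r));Rr.append((262+i[-1]+.5,r))
for nm,E in(("L",L),("R",Rr)):
    X=np.array([ray(c,p,.03)[:2] for p in E]);vx,vy,x0,y0=cv2.fitLine(X.astype(np.float32),cv2.DIST_HUBER,0,.001,.001).ravel()
    print(nm,np.rad2deg(np.arctan2(vy,vx)),x0,y0, E[0],E[-1])
for p,z in(((272,213),.03),((295,212),.03),((262,68),.11),((291,67),.11),((293,87),.11),((264,89),.11)): print(p,ray(c,p,z))
E
```

```text
[160 160 161 157 157 160 160 162 163 162 162 194 195 194 196 194 193 190
 191 192 190 190 191 190 190 189 192 192 190 190 192 192 191 175 122 100
  99  97 100 102 100 102 102 101 101  99 102  99  99 100 103 106 107 103]
[184 183 184 185 186 185 184 179 161 161 159 161 163 167 166]
[103  99 100 103  99 104 132 188 199 197 198 198 199 197 195 195 192 190
 190 190 193 192 194 194 192 193 187 157  92  92  93  91 119 178 194 195
 192 194 193 193]
L -74.404175 0.5856917 -0.24198024 (np.float64(266.5), 100) (np.float64(272.5), 205)
R -74.49159 0.60547554 -0.23417826 (np.float64(289.5), 100) (np.float64(293.5), 205)
(272, 213) [ 0.60286088 -0.30786701  0.03      ]
(295, 212) [ 0.62528325 -0.3015989   0.03      ]
(262, 68) [ 0.57039212 -0.18356561  0.11      ]
(291, 67) [ 0.58986083 -0.17841352  0.11      ]
(293, 87) [ 0.59427292 -0.19085225  0.11      ]
(264, 89) [ 0.57466099 -0.19674342  0.11      ]
```

Checks: stock width 21 mm, heel-to-end 128–130 mm, yaw 105.5°, heel at (0.580,-0.1805). All agree with the given sizes. Gripping 93 mm from the heel.

{"fn": "arm_command", "kwargs": {"dp": [[0.025,0,0.2],[0.025,0,0.45],[0.025,0,0.7],[0.025,0,0.85],[0.025,0,0.896]], "turn": [[0,0,-0.087],[0,0,-0.087],[0,0,-0.087],[0,0,-0.087],[0,0,-0.087]], "jaw": [1,1,1,1,1]}}

```text
time_s: 6.68
eef_pos: [0.6033, -0.2635, 0.0058]
eef_rot: [-0.004, 0.603, 0.798, 0.0]
wrist_force: [0.2, 0.1, 0.0]
opening: 1.002
grasp_force: 0.0
```

{"fn": "arm_command", "kwargs": {"dp": [[0,0,0],[0,0,0],[0,0,0],[0,0,0],[0,0,0]], "turn": [[0,0,0],[0,0,0],[0,0,0],[0,0,0],[0,0,0]], "jaw": [0.6,0,0,0,0]}}

```text
time_s: 7.3
eef_pos: [0.6068, -0.2685, 0.0116]
eef_rot: [0.002, 0.604, 0.797, 0.0]
wrist_force: [0.1, 0.3, 7.4]
opening: 0.242
grasp_force: 60.5
```

{"fn": "arm_command", "kwargs": {"dp": [[0,0,0],[0,0,0],[0,0,-0.01]], "turn": [[0,0,0],[0,0,0],[0,0,0]], "jaw": [0,0,0]}}

```text
time_s: 7.68
eef_pos: [0.6055, -0.2678, 0.0123]
eef_rot: [0.0, 0.604, 0.797, -0.0]
wrist_force: [-0.8, -0.1, -3.3]
opening: 0.24
grasp_force: 59.2
```

```bash
python3 - <<'E'
from h import *
o=get_obs();R=rot(o);print(o["time_s"],o["eef_pos"],np.rad2deg(np.arctan2(R[1,0],R[0,0])),R[:,2].round(3),o["wrist_force"],o["torque"],o["opening"],o["grasp_force"])
E
```

```text
7.675 [ 0.60552238 -0.26776254  0.01231504] 105.73363666978953 [ 0. -0. -1.] [-0.84366912 -0.06630356 -3.32121055] [-0.10496556 -0.03101716 -0.03188877] 0.24004126974881798 59.19866144657135
```

{"fn": "arm_command", "kwargs": {"dp": [[0,0,-0.12],[0,0,-0.3],[0.2,0.05,-0.32],[0.4,0.1,-0.32],[0.58,0.14,-0.32]], "turn": [[0,0,0],[0,0,0],[0,0,0.2],[0,0,0.4],[0,0,0.6]], "jaw": [0,0,0,0,0]}}

```text
time_s: 8.3
eef_pos: [0.599, -0.1168, 0.0916]
eef_rot: [-0.001, 0.722, 0.692, -0.0]
wrist_force: [-0.1, -0.8, -3.3]
opening: 0.241
grasp_force: 59.4
```

```bash
cat > go.py <<'E'
from h import *
import sys
tx,ty,z=map(float,sys.argv[1:4])
o=get_obs();R=rot(o);y,*t=np.load("stand.npy");Rz=Ro.from_euler("z",y).as_matrix();p=o["eef_pos"]
T=Rz@np.array([tx,ty,0])+[*t,z]
yaw=np.arctan2(R[1,0],R[0,0])
S=Rz.T@(p-[*t,0]);F=Rz.T@o["wrist_force"]
print("t",o["time_s"],"stand xyz mm",(S*1000).round(1),"F stand",F.round(1),"tq",(Rz.T@o["torque"]).round(2),"grip",round(o["grasp_force"]),round(o["opening"],3),"toolz",(Rz.T@R[:,2]).round(4))
print("dp",(R.T@(T-p)/.25).round(3),"turn z",round(np.rad2deg(yaw-y)/30,3))
E
python3 go.py -.121 0 .06
```

```text
t 8.3 stand xyz mm [-260.4  -55.1   91.6] F stand [-0.8 -0.1 -3.3] tq [ 0.03  0.12 -0.03] grip 59 0.241 toolz [ 1.0e-04  1.2e-03 -1.0e+00]
dp [ 0.598 -0.038  0.127] turn z 0.598
```

{"fn": "arm_command", "kwargs": {"dp": [[0.2,-0.01,0],[0.4,-0.02,0.04],[0.6,-0.038,0.127],[0.6,-0.038,0.127],[0.6,-0.038,0.127]], "turn": [[0,0,0.2],[0,0,0.4],[0,0,0.6],[0,0,0.6],[0,0,0.6]], "jaw": [0,0,0,0,0]}}

```text
time_s: 8.93
eef_pos: [0.596, 0.0316, 0.06]
eef_rot: [-0.0, 0.82, 0.572, -0.0]
wrist_force: [-0.2, -0.1, -1.8]
opening: 0.24
grasp_force: 59.3
```

```bash
python3 go.py -.121 0 .027
python3 - <<'E'
from h import *
a=camera("scene");b=camera("wrist")
cv2.imwrite("pics/seat0.png",np.hstack([cv2.resize(a[60:260,260:480],(440,400),interpolation=cv2.INTER_CUBIC),cv2.resize(b[:350,130:430],(343,400))]))
E
```

```text
t 8.925 stand xyz mm [-122.3   -0.5   60. ] F stand [-0.1  0.1 -1.8] tq [-0.05  0.13 -0.04] grip 59 0.24 toolz [-6.e-04  7.e-04 -1.e+00]
dp [ 0.005 -0.002  0.132] turn z 0.008
```

View pics/seat0.png

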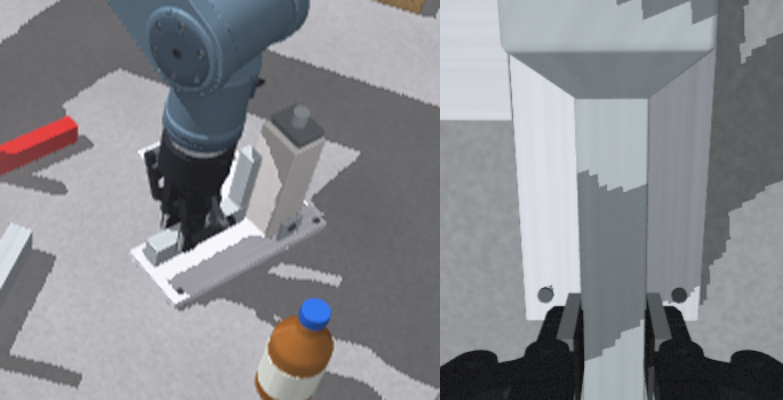

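The square is held upright and centred on the plate: stock at columns 578–648, plate edges around 515–705. It is about 30 mm from the tower. Lowering, then advancing.

{"fn": "arm_command", "kwargs": {"dp": [[0.005,0.002,0.05],[0.005,0.002,0.1],[0.005,0.002,0.13],[0.005,0.002,0.13]], "turn": [[0,0,0.01],[0,0,0.01],[0,0,0.01],[0,0,0.01]], "jaw": [0,0,0,0]}}

```text
time_s: 9.52
eef_pos: [0.5963, 0.0326, 0.0265]
eef_rot: [-0.001, 0.822, 0.57, -0.001]
wrist_force: [-0.1, 0.3, -2.8]
opening: 0.238
grasp_force: 59.3
```

{"fn": "arm_command", "kwargs": {"dp": [[0.03,0,0],[0.06,0,0],[0.085,0,0],[0.1,0,0],[0.1,0,0]], "turn": [[0,0,0],[0,0,0],[0,0,0],[0,0,0],[0,0,0]], "jaw": [0,0,0,0,0]}}

```text
time_s: 10.15
eef_pos: [0.6061, 0.0565, 0.0279]
eef_rot: [0.0, 0.822, 0.57, 0.0]
wrist_force: [0.2, 0.6, -3.0]
opening: 0.244
grasp_force: 59.4
```

```bash
python3 go.py -.091 0 .024
```

```text
t 10.15 stand xyz mm [-95.5  -1.3  27.9] F stand [ 0.7  0.  -3. ] tq [0.01 0.1  0.01] grip 59 0.244 toolz [-0.e+00 -2.e-04 -1.e+00]
dp [ 0.018 -0.005  0.015] turn z -0.004
```

{"fn": "arm_command", "kwargs": {"dp": [[0.006,-0.005,0],[0.012,-0.005,0],[0.018,-0.005,0],[0.024,-0.005,0],[0.03,-0.005,0]], "turn": [[0,0,0],[0,0,0],[0,0,0],[0,0,0],[0,0,0]], "jaw": [0,0,0,0,0]}}

```text
time_s: 10.78
eef_pos: [0.6061, 0.0599, 0.0276]
eef_rot: [0.001, 0.822, 0.57, -0.003]
wrist_force: [-9.2, -18.8, 1.4]
opening: 0.243
grasp_force: 60.0
```

```bash
python3 go.py -.091 0 .024
```

```text
t 10.775 stand xyz mm [-92.3  -0.1  27.6] F stand [-20.8   2.1   1.4] tq [0.14 3.14 0.03] grip 60 0.243 toolz [-0.0065  0.0018 -1.    ]
dp [ 0.005 -0.     0.014] turn z -0.005
```

Contact: 20 N against the tower at x = -92 mm. I'll ease the push slightly, counter the 0.4° tilt, and lower onto the plate.

{"fn": "arm_command", "kwargs": {"dp": [[-0.004,0,0.004],[-0.004,0,0.008],[-0.004,0,0.012],[-0.004,0,0.016],[-0.004,0,0.018]], "turn": [[0,0.006,0],[0,0.012,0],[0,0.012,0],[0,0.012,0],[0,0.012,0]], "jaw": [0,0,0,0,0]}}

```text
time_s: 11.4
eef_pos: [0.6068, 0.0595, 0.024]
eef_rot: [-0.001, 0.822, 0.569, 0.001]
wrist_force: [-7.8, -12.8, 7.5]
opening: 0.24
grasp_force: 60.6
```

```bash
python3 go.py -.091 0 .024
```

```text
t 11.4 stand xyz mm [-92.4  -0.9  24. ] F stand [-14.7   2.9   7.5] tq [0.37 2.05 0.12] grip 61 0.24 toolz [ 0.002  0.    -1.   ]
dp [ 0.006 -0.004 -0.   ] turn z -0.006
```

{"fn": "arm_command", "kwargs": {"dp": [[0.003,-0.002,0.002],[0.006,-0.002,0.004],[0.006,-0.002,0.008],[0.006,-0.002,0.012],[0.006,-0.002,0.012]], "turn": [[0,0,0],[0,0,0],[0,0,0],[0,0,0],[0,0,0]], "jaw": [0,0,0,0,0]}}

```text
time_s: 12.02
eef_pos: [0.6069, 0.0597, 0.0237]
eef_rot: [0.0, 0.822, 0.57, -0.0]
wrist_force: [-16.7, -17.6, 25.8]
opening: 0.242
grasp_force: 63.2
```

```bash
python3 go.py -.091 0 .024
python3 - <<'E'
from h import *
a=camera("scene");b=camera("wrist")
cv2.imwrite("pics/seat1.png",np.hstack([cv2.resize(a[90:210,300:430],(433,400),interpolation=cv2.INTER_CUBIC),cv2.resize(b[:350,130:430],(343,400))]))
E
```

```text
t 12.025 stand xyz mm [-92.2  -1.   23.7] F stand [-22.3   9.5  25.8] tq [ 1.64  3.6  -0.01] grip 63 0.242 toolz [-4.e-04 -0.e+00 -1.e+00]
dp [ 0.005 -0.004 -0.001] turn z -0.005
```

View pics/seat1.png

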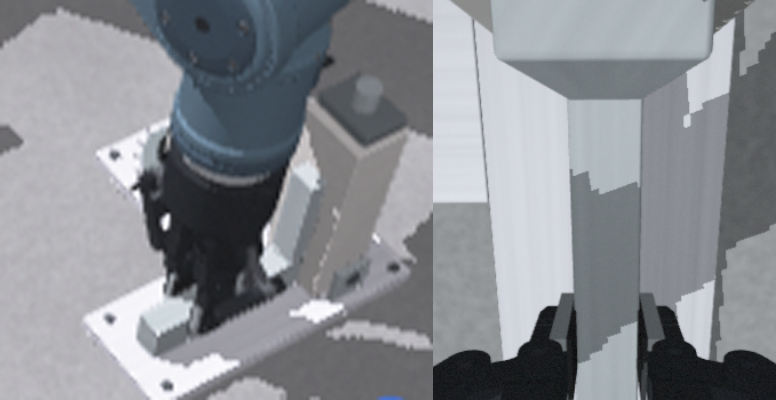

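The square is down on the plate and the blade is against the tower. Both axes are stopped and the tool is vertical within 0.03°. There is a 9 N side load and about 1 mm of lateral offset, so I'll ease that and check the knob.

{"fn": "arm_command", "kwargs": {"dp": [[0,0,-0.006],[0,-0.005,-0.006],[0,-0.005,-0.006],[0,-0.005,-0.002]], "turn": [[0,0,0],[0,0,0],[0,0,0],[0,0,0]], "jaw": [0,0,0,0]}}

```text
time_s: 12.62
eef_pos: [0.6068, 0.0597, 0.0237]
eef_rot: [0.001, 0.822, 0.57, 0.001]
wrist_force: [-13.9, -20.2, 23.5]
opening: 0.242
grasp_force: 62.7
```

```bash
python3 go.py -.091 0 .024
python3 - <<'E'
from h import *
a=camera("scene");b=camera("top")
cv2.imwrite("pics/seat2.png",np.hstack([cv2.resize(a[90:210,300:430],(433,400),interpolation=cv2.INTER_CUBIC),cv2.resize(b[140:270,110:230],(365,400),interpolation=cv2.INTER_CUBIC)]))
E
```

```text
t 12.625 stand xyz mm [-92.2  -0.9  23.7] F stand [-23.7   6.   23.5] tq [ 1.    3.49 -0.08] grip 63 0.242 toolz [ 0.     -0.0026 -1.    ]
dp [ 0.005 -0.004 -0.001] turn z -0.006
```

View pics/seat2.png

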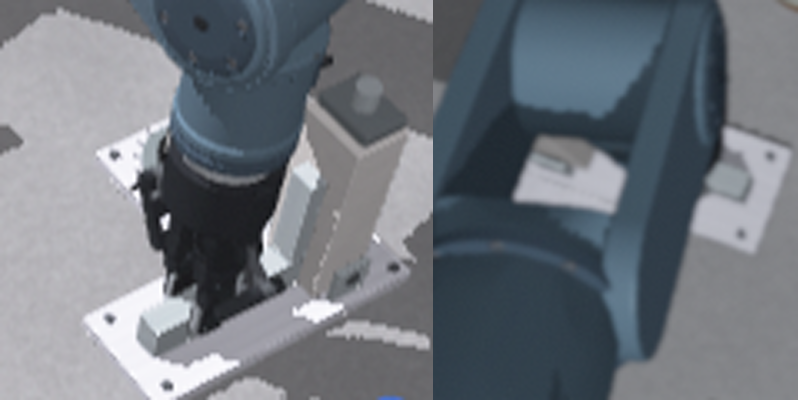

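The square sits in the corner, with the blade against the tower face and the stock end at (730,180) central on the plate. The tower pin is at the same place as before the push, and the contact position held within 0.2 mm from 15 to 24 N, so the tower did not move. One settling check before I hand in.

{"fn": "arm_command", "kwargs": {"dp": [[0,0,0],[0,0,0],[0,0,0],[0,0,0]], "turn": [[0,0,0],[0,0,0],[0,0,0],[0,0,0]], "jaw": [0,0,0,0]}}

```text
time_s: 13.22
eef_pos: [0.6068, 0.0597, 0.0237]
eef_rot: [0.001, 0.822, 0.57, 0.001]
wrist_force: [-10.8, -19.7, 18.2]
opening: 0.24
grasp_force: 62.2
```

```bash
python3 go.py -.091 0 .024; python3 -c "
from bench import *
print(hand_in())"
```

```text
t 13.225 stand xyz mm [-92.2  -0.9  23.7] F stand [-22.2   3.3  18.2] tq [ 0.57  3.4  -0.07] grip 62 0.24 toolz [ 1.0e-04 -2.7e-03 -1.0e+00]
dp [ 0.005 -0.004 -0.001] turn z -0.006
the job is handed in; nothing more can be done
None
```

I handed the job in at 13.2 s: I set the knob on the index mark first, then seated the small steel square in the corner, still gripped, at about 22 N toward the tower and 18 N down; the arm hid the knob in the final pictures, so I judged the tower unmoved from the steady contact position.

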